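# Ready the wine carrier and turn it to the customer

### The arm

A 7-joint arm with a two-finger parallel gripper is mounted at the origin on the work surface. World frame = base frame: x ahead of the robot, y to its left, z up, the work surface at z = 0. Lengths are in m, angles in rad, forces in N, time in s.
With the tool pointing down it reaches from about 0.4 to 0.9 m from the base axis. Payload 5.5 kg.
Tool frame: the origin (TCP) lies between the finger pads; the fingertips stand 11 mm ahead of it and the grasp point (between the pads) lies 8 mm behind it (bot.tcp_to_tips is the z of the fingertips in the tool frame, in m); z points along the fingers, y is the line along which they close (so a half turn about z gives the same grasp; the last joint's range is limited). The gripper opens to 85 mm and grips with 20 to 120 N. Pads are 22 mm wide; open, the fingers measure 114 mm over their backs; the gripper's body (76 mm by 85 mm) begins 54 mm behind the grasp point. The pads swing forward as they close: fully open they stand 13 mm farther back than shut.
Start: joints at [-0.988, 0.501, -0.427, 1.55, 0.221, 1.138, -0.21], TCP at [0.204, 0.617, 0.242] pointing down, gripper open.
Joint ranges: [-2.88, 2.88], [-0.31, 2.03], [-1.54, 1.56], [0.2, 2.42], [-1.41, 4.55], [0.19, 2.02], [-2.57, 2.57]. Speed limits (rad/s): [2.57, 2.57, 3.14, 3.14, 3.14, 3.14, 3.14].

### API

Orientations are given as a unit quaternion [x, y, z, w].
In Python, from plant import bot, optics gives the robot as it stands.
- The arm moves only by the shell command python3 -m handwheel 'ROWS'. ROWS is JSON, a list of rows, each an object with "slide": the shift along the tool's x, y, z in units of 0.25 m (1.0 is 0.25 m), a list of three; "angular": the turn, a rotation vector about the tool's x, y, z in units of pi/2 rad (1.0 is pi/2 rad), a list of three; "hand": the opening, from 0 (shut) to 1 (fully open). In form: [{"slide": [dx, dy, dz], "angular": [ax, ay, az], "hand": hand}, ...]. A call has 1 to 12 rows; each row shifts and turns the commanded pose from where the row before left it, along the tool's axes as they then stand; what a row does not reach is not made up. A row lasts 1/12 s, in which the tool goes at most 41.7 mm and 7.16 degrees, less where a joint would pass 70% of its speed; a pose out of reach is approached as far as the arm can. A call with a number of a shift or a turn outside -1 to 1 is refused whole. A call with a gripper value outside its range is refused whole. The fingers move at their own pace and stop on an object; the grip force is fixed at half the most. Time passes only in rows, so rows that do not move let the fingers close. It gives the time, the measured TCP pose, the force, the opening and the grip force at its end, in the units of the state.
- bot.get_state(): the state, without advancing time (a new reading comes with each control period).
- optics.grab_frame(name): name is "scene" or "top" or "wrist"; returns (picture, depth): 400x640x3 uint8, red, green, blue; 400x640 float32, m along the optical axis (not along the pixel's ray), 0 where there is no reading.
- optics.camera_model(name): a dict with "fx", "fy", "cx", "cy" (pixels), "distortion" ([k1, k2, p1, p2, k3] as OpenCV has them; the pictures are not rectified), "origin" and "orientation" of the camera in the world. Camera axes: x right, y up, looking along -z (the intrinsics and any distortion apply to the point x, -y, -z); pixel columns grow to the right and rows downward; lengths in m; the calibration is good to about 2 mm. A picture is of the moment at which its call begins: read the wrist's pose just before it. camera_model takes no time and is no camera call; for the wrist camera it gives the pose at the moment of the call.
- bot.close_job(): hands the job in; it is judged then, once.
The state is a dict: "time_s": time; "joint_positions": joint angles; "joint_velocities": joint speeds; "joint_torque": joint torques, N m; "position": TCP position; "eef_rot": TCP orientation; "wrist_force": force on the tool from outside, world axes, zero at the start; "torque": the same for the moment, N m; "opening": opening from 0.0 (shut) to 1.0 (fully open); "grip_force": force on a finger pad.
Only numpy, scipy, OpenCV 4.12 (cv2) and the standard library are available. Lean on these libraries where they do the work, as an engineer would, in place of code of your own. Each camera call takes 0.05 s, during which the arm holds its last target. There are 200 camera calls.

### The job

Lay the larger, marble coaster flat in the middle of the carrier's flat plate, let go of it, and then lay the smaller boxwood coaster flat in the middle of the marble one. Then take the carrier by its upright handle, lift it straight up about 10 cm clear of the counter as it stands, and only once it is up turn it about a quarter turn, so that its dished plate points squarely at the glass showcase; keep it level and the loose amber ball in the middle of its dish all the while, and leave everything else on the counter where it is. Finish holding the carrier there in the air by its handle, level and still: do not set it down or let go.

Things in the scene. Friction and masses are not known exactly. Their poses are not given: they have to be found in the camera images.
- carrier: Loose pewter carrier, 293 long, 114 wide, 110 mm high, about 650 g: dished plate at its +x end, flat plate at its -x end, a 30 mm wide bar and an upright boxwood handle between. Origin: middle of the underside; x runs along it towards the dish, z up. It starts lying roughly left to right, dish at the left (+y), and balances near the handle's middle.
- dish_centre (a point): Lowest point of the dish's inside, 95 mm from the handle along the carrier's x, 10 mm above its underside. The dish is 114 mm across and shallow: it rises 5 degrees out to 22 mm from the centre, then 14 degrees to the rim, so the ball rolls off the middle if tilted more than a few degrees or jerked.
- flat_centre (a point): Centre of the top of the flat plate, 95 mm from the handle along the carrier's -x, 12 mm above its underside. The plate is 92 mm across, with no rim.
- handle_top (a point): Middle of the handle's top, 105 mm above the carrier's underside. The handle is an upright round boxwood post 26 mm in diameter from 25 to 105 mm above the underside, with a thin brass cap (5 mm more) and a brass ferrule 30 mm in diameter at its foot. 
- ball_center (a point): Centre of the loose amber glass ball (36 mm across, 55 g) that rests in the dish.
- coaster_large: Flat round marble coaster, 54 mm across, 16 mm thick, about 90 g, lying loose on the counter to one side of the carrier. Origin: centre of its underside.
- coaster_small: Flat round boxwood coaster, 40 mm across, 16 mm thick, about 30 g, lying loose on the counter at the carrier's other side. Origin: centre of its underside.
- showcase: Glass and oak showcase, 600 mm long (y), 150 mm deep (x), 140 mm high, with a sliding glass door half open on its near face; fixed at the far edge of the counter beyond the carrier, turned a little to either side. Origin: middle of the lower edge of its near face; its x axis points away from the robot, and the carrier's x axis is to end parallel to it.
- concertina_corkscrew: Bystander: steel concertina corkscrew, lying flat in front of the showcase, 185 mm long, 12 mm high. Origin: underside.
- boxwood_corkscrew: Bystander: boxwood T corkscrew with a brass ferrule, lying in front of the showcase, 125 mm long, 80 mm across the T, 26 mm high. Origin: underside.
- wine_cup: Bystander: pewter wine cup, 72 mm across, 75 mm high. Origin: centre of its underside.
- wine_bottle: Bystander: wine bottle, 74 mm across, 300 mm high, at the right. Origin: centre of its underside.
- glass_stopper: Bystander: amber glass stopper, 42 mm across, 50 mm high, between the robot and the carrier. Origin: centre of its underside.
- bell: Bystander: brass counter bell, 60 mm across, 64 mm high, between the robot and the carrier. Origin: centre of its underside.
- cork_jar: Bystander: glass jar with a cork lid, 80 mm across, 100 mm high, at the left. Origin: centre of its underside.

How it is judged:
By the outcome, as a careful person would: the job done as asked, in the order asked, and still so for the second after the job is handed in, while the arm keeps its last pose, push and grip.
It also fails if it takes over 72 s, if anything falls off the work surface, if the arm or the gripper's body presses on something with over 40 N, if the wrist force passes 120 N, or if a joint passes its speed limit or range.

## Working session

There is one attempt and no reset: what is moved stays moved. The work goes in short steps, Python scripts to look and compute and a shell command to move; the robot and the scene stay as the last step left them, time stands still between calls to the robot, and variables do not carry over. Pictures are saved under pics/ and viewed, at most 10 in all, crops included, and the job is handed in when it is done.

```bash
mkdir -p pics; ls
cat > h.py <<'E'
import numpy as np, cv2
from plant import bot, optics
from scipy.spatial.transform import Rotation as R
def world(name, d, m=None):
    m = m or optics.camera_model(name)
    K=np.array([[m['fx'],0,m['cx']],[0,m['fy'],m['cy']],[0,0,1]])
    h,w=d.shape; v,u=np.mgrid[:h,:w]
    p=cv2.undistortPoints(np.stack([u,v],-1).reshape(-1,1,2).astype(float),K,np.array(m['distortion'])).reshape(h,w,2)
    c=np.stack([p[...,0]*d,-p[...,1]*d,-d],-1)
    return c@R.from_quat(m['orientation']).as_matrix().T+np.array(m['origin'])
E
python3 - <<'E'
from h import *
for n in ['top','scene']:
    p,d=optics.grab_frame(n); cv2.imwrite(f'pics/{n}0.png',p[...,::-1]); np.save(f'{n}0.npy',world(n,d)); np.save(f'{n}0c.npy',p)
    print({k:np.round(v,3) for k,v in optics.camera_model(n).items()})
print(bot.get_state())
E
```

```text
pics
{'fx': np.float64(479.849), 'fy': np.float64(479.849), 'cx': np.float64(318.026), 'cy': np.float64(200.663), 'distortion': array([0.001, 0.   , 0.   , 0.   , 0.   ]), 'origin': array([ 0.29 , -0.042,  1.466]), 'orientation': array([-0.079,  0.083,  0.717, -0.688])}
{'fx': np.float64(402.261), 'fy': np.float64(402.261), 'cx': np.float64(318.836), 'cy': np.float64(203.871), 'distortion': array([0.031, 0.   , 0.   , 0.   , 0.   ]), 'origin': array([ 1.294, -0.061,  1.245]), 'orientation': array([0.187, 0.189, 0.67 , 0.693])}
{'time_s': 0.1, 'joint_positions': array([-0.98776926,  0.50178045, -0.42681244,  1.55134761,  0.22083838,
        1.13826978, -0.21032925]), 'joint_velocities': array([ 0.00070077, -0.0022095 , -0.00064672, -0.00289023, -0.00076063,
       -0.00094891,  0.00015207]), 'joint_torque': array([-1.26540274e-02, -5.70808911e+01, -5.83946407e+00, -2.81750268e+01,
        1.04308611e-02,  5.45804214e-03, -2.68724696e-07]), 'position': array([0.20421715, 0.61645761, 0.24134605]), 'eef_rot': array([ 1.59213066e-01,  9.87243860e-01, -8.56979770e-04, -1.59618150e-04]), 'wrist_force': array([-0.83578484, -0.26826662,  0.8841401 ]), 'torque': array([ 0.0029589 , -0.06173695, -0.00664536]), 'grip_force': 0.0, 'opening': 0.9984531573358735}
```

View pics/top0.png

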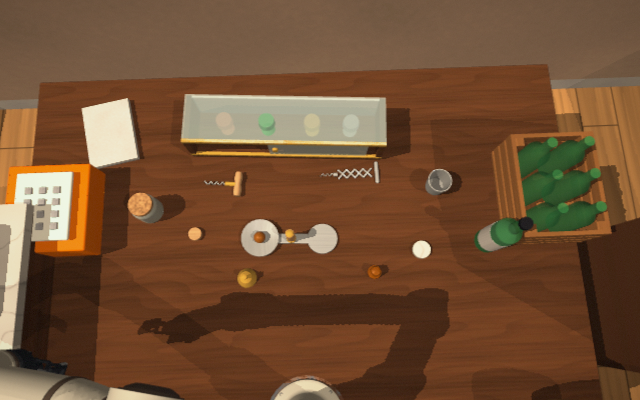

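View pics/scene0.png

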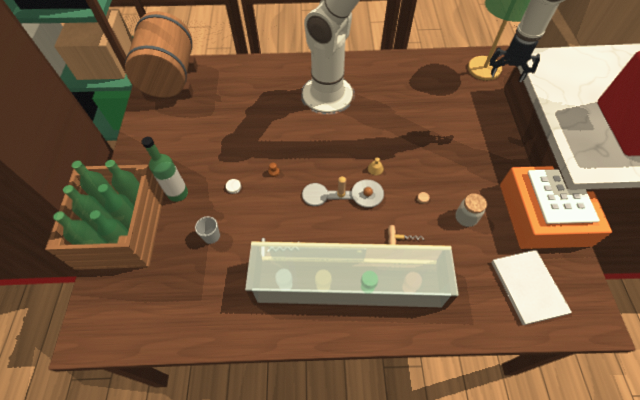

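The top view shows the dish at (260,238) with the ball in it, the flat plate at (322,238) and the handle at (290,234). The marble coaster is at (422,250), boxwood coaster at (195,234), bell at (247,278), stopper at (375,272), and the showcase's near edge runs (190,152) to (380,157). The scene view agrees.

Run:
```python
from h import *
def ext(P,c,r,zlo,zhi,tag):
    X=P.reshape(-1,3); m=(np.hypot(X[:,0]-c[0],X[:,1]-c[1])<r)&(X[:,2]>zlo)&(X[:,2]<zhi)
    Q=X[m]
    if len(Q)<5: print(tag,len(Q)); return
    (cx,cy),rr=cv2.minEnclosingCircle(Q[:,:2].astype(np.float32))
    print(tag,len(Q),'mean',Q.mean(0).round(4),'circ',round(cx,4),round(cy,4),'d',round(2*rr,4),'zmed',np.median(Q[:,2]).round(4))
T=np.load('top0.npy');S=np.load('scene0.npy')
px=dict(dish=(260,238),flat=(322,238),handle=(290,234),small=(195,234),large=(422,250),bell=(247,278),stop=(375,272))
for k,(u,v) in px.items(): print(k,T[v,u].round(4))
for n,P in (('T',T),('S',S)):
    for k,(zl,zh,r) in dict(small=(.010,.024,.045),large=(.010,.024,.05),flat=(.007,.018,.056),handle=(.098,.116,.04)).items():
        u,v=px[k]; ext(P,T[v,u],r,zl,zh,n+k)
    u,v=px['dish']; ext(P,T[v,u],.075,.012,.05,n+'dish'); ext(P,T[v,u],.04,.030,.06,n+'ball')
    u,v=px['bell']; ext(P,T[v,u],.06,.01,.08,n+'bell')
    u,v=px['stop']; ext(P,T[v,u],.05,.01,.08,n+'stop')
# showcase
for n,P in (('T',T),('S',S)):
    Q=P.reshape(-1,3); Q=Q[(Q[:,2]>.132)&(Q[:,2]<.15)&(Q[:,0]>.5)&(abs(Q[:,1])<.5)]
    r=cv2.minAreaRect((Q[:,:2]*1000).astype(np.float32)); print(n,len(Q),r,cv2.boxPoints(r))
```

```text
dish [0.5149 0.1211 0.043 ]
flat [ 0.5107 -0.0644  0.0198]
handle [0.5121 0.0277 0.111 ]
small [0.5401 0.3227 0.0142]
large [ 0.4621 -0.3657  0.0157]
bell [0.3985 0.1616 0.0382]
stop [ 0.3993 -0.2146  0.0502]
Tsmall 133 mean [0.542  0.3227 0.0166] circ 0.5388 0.3261 d 0.0492 zmed 0.0162
Tlarge 248 mean [ 0.4657 -0.3648  0.016 ] circ 0.4667 -0.3655 d 0.0548 zmed 0.0158
Tflat 675 mean [ 0.5119 -0.0637  0.0123] circ 0.5107 -0.0637 d 0.1107 zmed 0.0125
Thandle 63 mean [0.5157 0.0285 0.1078] circ 0.5167 0.0286 d 0.0259 zmed 0.1079
Tdish 997 mean [0.521  0.123  0.0204] circ 0.5206 0.1139 d 0.1348 zmed 0.0185
Tball 109 mean [0.5198 0.123  0.0405] circ 0.5211 0.1232 d 0.0351 zmed 0.0409
Tbell 254 mean [0.4013 0.1635 0.029 ] circ 0.391 0.1687 d 0.0802 zmed 0.0281
Tstop 147 mean [ 0.4022 -0.2162  0.0324] circ 0.3961 -0.2359 d 0.0789 zmed 0.0386
Ssmall 86 mean [0.5445 0.3216 0.015 ] circ 0.5441 0.3226 d 0.0408 zmed 0.015
Slarge 139 mean [ 0.4687 -0.3671  0.0159] circ 0.4683 -0.3671 d 0.0565 zmed 0.0159
Sflat 428 mean [ 0.5141 -0.0667  0.0115] circ 0.5109 -0.0624 d 0.1053 zmed 0.0115
Shandle 43 mean [0.5196 0.0258 0.1055] circ 0.5172 0.0251 d 0.0275 zmed 0.1055
Sdish 593 mean [0.5227 0.1202 0.0196] circ 0.5185 0.1132 d 0.1311 zmed 0.0173
Sball 67 mean [0.5258 0.1197 0.0391] circ 0.5233 0.1203 d 0.035 zmed 0.0384
Sbell 139 mean [0.4115 0.1607 0.0297] circ 0.4061 0.1628 d 0.0538 zmed 0.0283
Sstop 102 mean [ 0.411  -0.2196  0.0301] circ 0.4074 -0.2211 d 0.0408 zmed 0.0333
T 9890 ((851.6970825195312, 32.76055908203125), (602.1255493164062, 156.84707641601562), 86.58058166503906) [[ 755.45636 -263.08868]
 [ 912.02423 -272.4438 ]
 [ 947.9378   328.6098 ]
 [ 791.36993  337.9649 ]]
S 10285 ((852.4472045898438, 30.99114990234375), (602.24609375, 156.87857055664062), 86.59619903564453) [[ 756.2678  -264.94354]
 [ 912.8696  -274.2578 ]
 [ 948.6266   326.92584]
 [ 792.0248   336.2401 ]]
```

```bash
cat >> h.py <<'E'
def plan(pos,yaw=None,q=None,p=None):
    """report turn about tool z, then slide in tool axes after the turn; yaw = world deg of tool y axis"""
    s=bot.get_state(); r=R.from_quat(s['eef_rot']); M=r.as_matrix(); p=s['position']
    y0=np.degrees(np.arctan2(M[1,1],M[0,1]))
    turn=0 if yaw is None else -((yaw-y0+180)%360-180)
    Mt=(r*R.from_rotvec([0,0,np.radians(turn)])).as_matrix()
    # levelling error in tool axes
    e=np.cross(M[:,2],[0,0,-1])@M
    sl=(np.array(pos)-p)@Mt/.25
    print('t',round(s['time_s'],2),'pos',p.round(4),'yaw',y0.round(2),'turn',round(turn/90,4),'level',(e/(np.pi/2)).round(4),'slide',sl.round(4),'n>=',np.ceil(np.linalg.norm(sl)*.25/.038),'q',s['joint_positions'].round(2),'F',s['wrist_force'].round(1),'open',round(s['opening'],3),'grip',s['grip_force'])
E
python3 -m handwheel '[{"slide":[0,0,0],"angular":[0,0,0.0695],"hand":1},{"slide":[0,0,0],"angular":[0,0,0.0695],"hand":1},{"slide":[0,0,0],"angular":[0,0,0.0695],"hand":1},{"slide":[0,0,0],"angular":[0,0,0.0695],"hand":1},{"slide":[0,0,0],"angular":[0,0,0.0695],"hand":1},{"slide":[0,0,0],"angular":[0,0,0.0695],"hand":1},{"slide":[0,0,0],"angular":[0,0,0.0695],"hand":1},{"slide":[0,0,0],"angular":[0,0,0.0695],"hand":1},{"slide":[0,0,0],"angular":[0,0,0.0695],"hand":1},{"slide":[0,0,0],"angular":[0,0,0.0695],"hand":1},{"slide":[0,0,0],"angular":[0,0,0.0695],"hand":1},{"slide":[0,0,0],"angular":[0,0,0.0695],"hand":1}]'
python3 -c "
from h import *
print(bot.tcp_to_tips)
plan([.5,.25,.25],-3.4)
plan([.467,-.366,.15],-3.4)"
```

```text
time_s: 1.1
position: [0.2042, 0.6166, 0.2417]
eef_rot: [0.73, 0.684, -0.001, 0.0]
wrist_force: [0.5, 0.7, -0.0]
opening: 0.997
grip_force: 0.0
0.011
t 1.1 pos [0.2042 0.6166 0.2417] yaw -3.69 turn -0.0032 level [-0.0002  0.0007  0.    ] slide [-1.3938  1.2681 -0.0322] n>= 13.0 q [-1.18  0.47 -0.16  1.56  0.08  1.12 -1.42] F [ 0.5  0.7 -0. ] open 0.997 grip 0.0
t 1.1 pos [0.2042 0.6166 0.2417] yaw -3.69 turn -0.0032 level [-0.0002  0.0007  0.    ] slide [-3.8608  1.2826  0.3707] n>= 27.0 q [-1.18  0.47 -0.16  1.56  0.08  1.12 -1.42] F [ 0.5  0.7 -0. ] open 0.997 grip 0.0
```

```bash
python3 -m handwheel '[{"slide":[-0.115,0.105,0],"angular":[0,0,-0.003],"hand":1},{"slide":[-0.115,0.105,0],"angular":[0,0,0],"hand":1},{"slide":[-0.115,0.105,0],"angular":[0,0,0],"hand":1},{"slide":[-0.115,0.105,0],"angular":[0,0,0],"hand":1},{"slide":[-0.115,0.105,0],"angular":[0,0,0],"hand":1},{"slide":[-0.115,0.105,0],"angular":[0,0,0],"hand":1},{"slide":[-0.115,0.105,0],"angular":[0,0,0],"hand":1},{"slide":[-0.115,0.105,0],"angular":[0,0,0],"hand":1},{"slide":[-0.115,0.105,0],"angular":[0,0,0],"hand":1},{"slide":[-0.115,0.105,0],"angular":[0,0,0],"hand":1},{"slide":[-0.115,0.105,0],"angular":[0,0,0],"hand":1},{"slide":[-0.115,0.105,0],"angular":[0,0,0],"hand":1}]'
python3 -m handwheel '[{"slide":[-0.155,0,0],"angular":[0,0,0],"hand":1},{"slide":[-0.155,0,0],"angular":[0,0,0],"hand":1},{"slide":[-0.155,0,0],"angular":[0,0,0],"hand":1},{"slide":[-0.155,0,0],"angular":[0,0,0],"hand":1},{"slide":[-0.155,0,0],"angular":[0,0,0],"hand":1},{"slide":[-0.155,0,0],"angular":[0,0,0],"hand":1},{"slide":[-0.155,0,0],"angular":[0,0,0],"hand":1},{"slide":[-0.155,0,0],"angular":[0,0,0],"hand":1},{"slide":[-0.155,0,0],"angular":[0,0,0],"hand":1},{"slide":[-0.155,0,0],"angular":[0,0,0],"hand":1},{"slide":[-0.155,0,0],"angular":[0,0,0],"hand":1},{"slide":[-0.155,0,0],"angular":[0,0,0],"hand":1}]' >/dev/null
python3 - <<'E'
from h import *
plan([.467,-.366,.2],-3.4)
m=optics.camera_model('wrist');p,d=optics.grab_frame('wrist')
cv2.imwrite('pics/w1.png',p[...,::-1]); np.save('w1.npy',world('wrist',d,m))
E
```

```text
time_s: 2.1
position: [0.5006, 0.2536, 0.2421]
eef_rot: [0.726, 0.688, -0.0, -0.0]
wrist_force: [0.4, 0.7, -0.4]
opening: 0.999
grip_force: 0.0
t 3.1 pos [ 0.474  -0.2106  0.2422] yaw -3.1 turn 0.0033 level [-0.0001 -0.0002  0.    ] slide [-0.6221  0.0087  0.1685] n>= 5.0 q [ 0.09  0.24  0.32  1.9  -0.09  1.02  0.4 ] F [1.8 0.3 0.3] open 1.004 grip 0.0
```

View pics/w1.png

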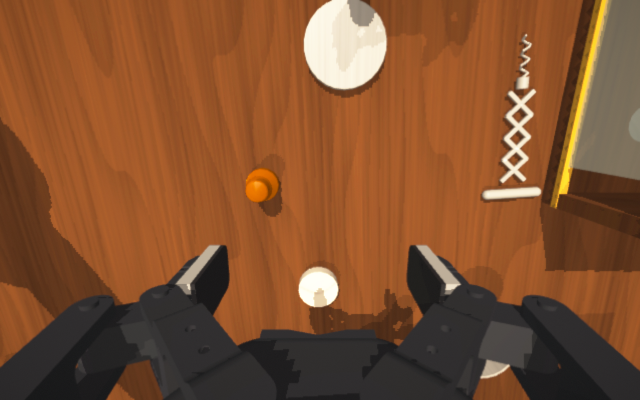

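The wrist view shows the flat plate at (345,45), the stopper at (262,186) and the marble coaster at (318,287) between the fingers. I'll measure them with this closer camera.

Run:
```python
from h import *
P=np.load('w1.npy'); img=cv2.imread('pics/w1.png')
for n,(u,v,r,zl,zh) in dict(large=(318,287,.045,.011,.022),flat=(345,45,.056,.008,.018)).items():
    c=P[v,u]; m=(np.hypot(P[...,0]-c[0],P[...,1]-c[1])<r)&(P[...,2]>zl)&(P[...,2]<zh)
    Q=P[m]; (x,y),rr=cv2.minEnclosingCircle(Q[:,:2].astype(np.float32))
    print(n,c.round(4),m.sum(),Q.mean(0).round(4),'circ',round(x,4),round(y,4),round(2*rr,4))
```

```text
large [ 0.4677 -0.3639  0.0146] 1128 [ 0.4674 -0.3652  0.016 ] circ 0.4668 -0.3668 0.0545
flat [ 0.5133 -0.0678  0.013 ] 5938 [ 0.513  -0.0664  0.0119] circ 0.5131 -0.0671 0.0922
```

```bash
python3 -m handwheel '[{"slide":[-0.104,0.0015,0],"angular":[0,0,0.003],"hand":1},{"slide":[-0.104,0.0015,0],"angular":[0,0,0],"hand":1},{"slide":[-0.104,0.0015,0.1],"angular":[0,0,0],"hand":1},{"slide":[-0.104,0.0015,0.1],"angular":[0,0,0],"hand":1},{"slide":[-0.104,0.0015,0.1],"angular":[0,0,0],"hand":1},{"slide":[-0.104,0.0015,0.1],"angular":[0,0,0],"hand":1},{"slide":[0,0,0.1],"angular":[0,0,0],"hand":1},{"slide":[0,0,0.1],"angular":[0,0,0],"hand":1},{"slide":[0,0,0.1],"angular":[0,0,0],"hand":1},{"slide":[0,0,0],"angular":[0,0,0],"hand":1},{"slide":[0,0,0],"angular":[0,0,0],"hand":1}]'
python3 -c "
from h import *
plan([.467,-.366,.012],-3.4)"
```

```text
time_s: 4.07
position: [0.4667, -0.3637, 0.0658]
eef_rot: [0.728, 0.686, -0.0, -0.002]
wrist_force: [-0.1, 0.6, 0.3]
opening: 1.0
grip_force: 0.0
t 4.07 pos [ 0.4667 -0.3637  0.0658] yaw -3.38 turn 0.0002 level [-0.0024 -0.0014 -0.    ] slide [-0.0096  0.0027  0.2154] n>= 2.0 q [ 0.38  0.61  0.31  1.84 -0.26  0.74  0.77] F [-0.1  0.6  0.3] open 1.0 grip 0.0
```

```bash
python3 -m handwheel '[{"slide":[-0.01,0.003,0.05],"angular":[-0.0024,-0.0014,0],"hand":1},{"slide":[0,0,0.05],"angular":[0,0,0],"hand":1},{"slide":[0,0,0.05],"angular":[0,0,0],"hand":1},{"slide":[0,0,0.04],"angular":[0,0,0],"hand":1},{"slide":[0,0,0.025],"angular":[0,0,0],"hand":1},{"slide":[0,0,0],"angular":[0,0,0],"hand":0.65},{"slide":[0,0,0],"angular":[0,0,0],"hand":0.4},{"slide":[0,0,0],"angular":[0,0,0],"hand":0.4},{"slide":[0,0,0],"angular":[0,0,0],"hand":0.4},{"slide":[0,0,0],"angular":[0,0,0],"hand":0.4},{"slide":[0,0,0],"angular":[0,0,0],"hand":0.4},{"slide":[0,0,0],"angular":[0,0,0],"hand":0.4}]'
python3 -c "
from h import *
plan([.513,-.067,.15],-3.4)"
```

```text
time_s: 5.07
position: [0.4693, -0.3681, 0.0145]
eef_rot: [0.728, 0.686, 0.001, 0.003]
wrist_force: [0.2, 0.2, 6.0]
opening: 0.605
grip_force: 63.1
t 5.07 pos [ 0.4693 -0.3681  0.0145] yaw -3.39 turn 0.0001 level [0.0033 0.002  0.    ] slide [ 1.2108  0.106  -0.5453] n>= 9.0 q [ 0.41  0.69  0.27  1.84 -0.29  0.64  0.8 ] F [0.2 0.2 6. ] open 0.605 grip 63.076032400131226
```

```bash
python3 -m handwheel '[{"slide":[0,0,-0.02],"angular":[0,0,0],"hand":0.4},{"slide":[0,0,-0.06],"angular":[0,0,0],"hand":0.4},{"slide":[0,0,-0.1],"angular":[0,0,0],"hand":0.4},{"slide":[0,0,-0.1],"angular":[0,0,0],"hand":0.4},{"slide":[0,0,-0.1],"angular":[0,0,0],"hand":0.4},{"slide":[0,0,-0.06],"angular":[0,0,0],"hand":0.4},{"slide":[0,0,0],"angular":[0,0,0],"hand":0.4},{"slide":[0,0,0],"angular":[0,0,0],"hand":0.4}]'
python3 - <<'E'
from h import *
m=optics.camera_model('wrist');p,d=optics.grab_frame('wrist')
cv2.imwrite('pics/w2.png',p[200:,160:480,::-1]); P=world('wrist',d,m); np.save('w2.npy',P)
plan([.513,-.067,.15],-3.4)
s=bot.get_state();M=R.from_quat(s['eef_rot']).as_matrix();Q=(P-s['position'])@M
for u,v in [(318,270),(318,287),(318,300),(300,290),(335,290)]: print(u,v,Q[v,u].round(4),P[v,u].round(4),p[v,u])
np.save('q2.npy',Q)
E
```

```text
time_s: 5.73
position: [0.4687, -0.3672, 0.1241]
eef_rot: [0.728, 0.686, 0.001, 0.003]
wrist_force: [-0.5, 0.4, -2.2]
opening: 0.602
grip_force: 62.7
t 5.78 pos [ 0.4679 -0.3666  0.123 ] yaw -3.37 turn 0.0004 level [ 0.0021  0.001  -0.    ] slide [ 1.2068  0.1092 -0.1095] n>= 9.0 q [ 0.36  0.53  0.34  1.81 -0.23  0.84  0.75] F [ 0.1  0.3 -1.4] open 0.6 grip 62.67136216163635
318 270 [-0.0056  0.0023 -0.0025] [ 0.4699 -0.3723  0.1255] [255 252 232]
318 287 [-0.0147  0.0023 -0.0027] [ 0.4694 -0.3814  0.1257] [255 254 243]
318 300 [-0.022   0.0023 -0.0027] [ 0.469  -0.3887  0.1257] [255 254 242]
300 290 [-0.016  -0.0065 -0.0033] [ 0.4605 -0.3822  0.1263] [255 254 244]
335 290 [-0.0164  0.0107 -0.0027] [ 0.4777 -0.3836  0.1257] [255 254 242]
```

View pics/w2.png

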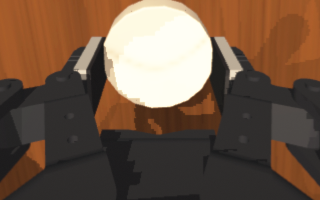

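The crop shows the marble coaster held level between the pads, centred near crop (158,53). I'll work out its centre in the tool frame.

Run:
```python
from h import *
Q=np.load('q2.npy')
m=(abs(Q[...,2]+.003)<.004)&(np.hypot(Q[...,0],Q[...,1])<.045)
X=Q[m]; k=abs(X[:,1])<.026; print(m.sum(),X.mean(0))
c=np.linalg.lstsq(np.c_[X[k][:,:2],np.ones(k.sum())],X[k][:,2],rcond=None)[0]; print('plane',np.degrees(c[:2]),c[2])
for y in (-.012,-.006,0,.006,.012):
    z=X[abs(X[:,1]-y)<.0015]; print(y,z[:,0].min().round(4),z[:,0].max().round(4))
for x in (-.015,0,.012):
    z=X[abs(X[:,0]-x)<.0015]; print('x',x,z[:,1].min().round(4),z[:,1].max().round(4))
```

```text
9386 [ 0.00198644  0.00204574 -0.00266312]
plane [0.27739131 0.24542061] -0.002643691852026438
-0.012 -0.0226 0.0237
-0.006 -0.0254 0.0265
0 -0.0265 0.0269
0.006 -0.026 0.0269
0.012 -0.0247 0.0253
x -0.015 -0.0197 0.024
x 0 -0.0237 0.028
x 0.012 -0.0222 0.0265
```

```bash
python3 -m handwheel '[{"slide":[0.06,0.005,0],"angular":[0.002,0.001,0],"hand":0.4},{"slide":[0.12,0.0105,0],"angular":[0,0,0],"hand":0.4},{"slide":[0.12,0.0105,0],"angular":[0,0,0],"hand":0.4},{"slide":[0.12,0.0105,0],"angular":[0,0,0],"hand":0.4},{"slide":[0.12,0.0105,0],"angular":[0,0,0],"hand":0.4},{"slide":[0.12,0.0105,0],"angular":[0,0,0],"hand":0.4},{"slide":[0.12,0.0105,0],"angular":[0,0,0],"hand":0.4},{"slide":[0.12,0.0105,0],"angular":[0,0,0],"hand":0.4},{"slide":[0.12,0.0105,0],"angular":[0,0,0],"hand":0.4},{"slide":[0.12,0.0105,0],"angular":[0,0,0],"hand":0.4},{"slide":[0.12,0.0105,0],"angular":[0,0,0],"hand":0.4},{"slide":[0.06,0,0],"angular":[0,0,0],"hand":0.4}]'
python3 -m handwheel '[{"slide":[0,0,0.05],"angular":[0,0,0],"hand":0.4},{"slide":[0,0,0.1],"angular":[0,0,0],"hand":0.4},{"slide":[0,0,0.05],"angular":[0,0,0],"hand":0.4},{"slide":[0,0,0],"angular":[0,0,0],"hand":0.4},{"slide":[0,0,0],"angular":[0,0,0],"hand":0.4}]' >/dev/null
python3 -c "
from h import *
plan([.512,-.067,.028],-3.4)"
```

```text
time_s: 6.78
position: [0.5141, -0.0334, 0.1217]
eef_rot: [0.726, 0.688, -0.0, -0.001]
wrist_force: [0.7, 0.8, -1.7]
opening: 0.603
grip_force: 62.7
t 7.2 pos [ 0.5132 -0.0386  0.0717] yaw -3.34 turn 0.0006 level [-0.0024  0.0005  0.    ] slide [-0.1136  0.0025  0.1751] n>= 2.0 q [-0.19  0.49  0.26  2.03 -0.2   0.65  0.14] F [ 0.8 -0.4 -0.5] open 0.601 grip 62.74894595146179
```

```bash
python3 -m handwheel '[{"slide":[-0.057,0.001,0],"angular":[-0.0024,0,0],"hand":0.4},{"slide":[-0.057,0.001,0],"angular":[0,0,0],"hand":0.4},{"slide":[0,0,0.05],"angular":[0,0,0],"hand":0.4},{"slide":[0,0,0.05],"angular":[0,0,0],"hand":0.4},{"slide":[0,0,0.03],"angular":[0,0,0],"hand":0.4},{"slide":[0,0,0.02],"angular":[0,0,0],"hand":0.4},{"slide":[0,0,0],"angular":[0,0,0],"hand":0.4},{"slide":[0,0,0],"angular":[0,0,0],"hand":0.4}]'
python3 -c "
from h import *
plan([.512,-.067,.025],-3.4)"
```

```text
time_s: 7.87
position: [0.5143, -0.0677, 0.036]
eef_rot: [0.728, 0.686, 0.001, 0.002]
wrist_force: [-0.1, 0.1, -1.0]
opening: 0.599
grip_force: 62.7
t 7.87 pos [ 0.5143 -0.0677  0.036 ] yaw -3.37 turn 0.0004 level [ 0.0027  0.0004 -0.    ] slide [ 0.0024 -0.0094  0.0441] n>= 1.0 q [-0.11  0.55  0.24  2.03 -0.23  0.58  0.22] F [-0.1  0.1 -1. ] open 0.599 grip 62.74891018867493
```

```bash
python3 -m handwheel '[{"slide":[0,-0.006,0.014],"angular":[0.002,0,0],"hand":0.4},{"slide":[0,0,0.014],"angular":[0,0,0],"hand":0.4},{"slide":[0,0,0.006],"angular":[0,0,0],"hand":0.4},{"slide":[0,0,0],"angular":[0,0,0],"hand":0.4},{"slide":[0,0,0],"angular":[0,0,0],"hand":0.4},{"slide":[0,0,0],"angular":[0,0,0],"hand":0.4}]'
python3 -c "
from h import *
plan([.512,-.067,.025],-3.4)"
```

```text
time_s: 8.37
position: [0.5128, -0.0679, 0.0274]
eef_rot: [0.728, 0.686, 0.0, 0.001]
wrist_force: [-1.2, 0.9, -1.4]
opening: 0.602
grip_force: 62.7
t 8.37 pos [ 0.5128 -0.0679  0.0274] yaw -3.38 turn 0.0002 level [ 0.0009  0.0004 -0.    ] slide [ 0.0033 -0.0034  0.0096] n>= 1.0 q [-0.11  0.57  0.23  2.03 -0.23  0.56  0.23] F [-1.2  0.9 -1.4] open 0.602 grip 62.7485454082489
```

```bash
python3 -m handwheel '[{"slide":[0,0,0.005],"angular":[0,0,0],"hand":0.4},{"slide":[0,0,0.004],"angular":[0,0,0],"hand":0.4},{"slide":[0,0,0],"angular":[0,0,0],"hand":0.4},{"slide":[0,0,0],"angular":[0,0,0],"hand":0.4}]'
```

```text
time_s: 8.7
position: [0.5131, -0.0679, 0.0264]
eef_rot: [0.728, 0.686, 0.001, 0.001]
wrist_force: [-4.8, 0.5, 13.1]
opening: 0.603
grip_force: 64.2
```

```bash
python3 -m handwheel '[{"slide":[0,0,-0.003],"angular":[0,0,0],"hand":0.4},{"slide":[0,0,0],"angular":[0,0,0],"hand":0.62},{"slide":[0,0,0],"angular":[0,0,0],"hand":0.68},{"slide":[0,0,0],"angular":[0,0,0],"hand":0.75},{"slide":[0,0,-0.02],"angular":[0,0,0],"hand":0.75},{"slide":[0,0,-0.05],"angular":[0,0,0],"hand":0.8},{"slide":[0,0,-0.1],"angular":[0,0,0],"hand":0.9},{"slide":[0,0,-0.14],"angular":[0,0,0],"hand":1},{"slide":[0,0,-0.14],"angular":[0,0,0],"hand":1},{"slide":[0,0,-0.14],"angular":[0,0,0],"hand":1},{"slide":[0,0,-0.1],"angular":[0,0,0],"hand":1},{"slide":[0,0,0],"angular":[0,0,0],"hand":1}]'
python3 - <<'E'
from h import *
m=optics.camera_model('wrist');p,d=optics.grab_frame('wrist')
cv2.imwrite('pics/w3.png',p[...,::-1]); np.save('w3.npy',world('wrist',d,m))
plan([.541,.322,.18],-3.4)
E
```

```text
time_s: 9.7
position: [0.5163, -0.0684, 0.2051]
eef_rot: [0.728, 0.686, 0.004, 0.004]
wrist_force: [0.2, -0.1, 0.0]
opening: 0.995
grip_force: 0.0
t 9.75 pos [ 0.5149 -0.068   0.2025] yaw -3.39 turn 0.0001 level [ 0.0057 -0.      0.    ] slide [1.5636 0.0108 0.0903] n>= 11.0 q [-0.19  0.29  0.32  1.94 -0.11  0.92  0.13] F [-0.1  0.6  0.4] open 1.0 grip 0.0
```

View pics/w3.png

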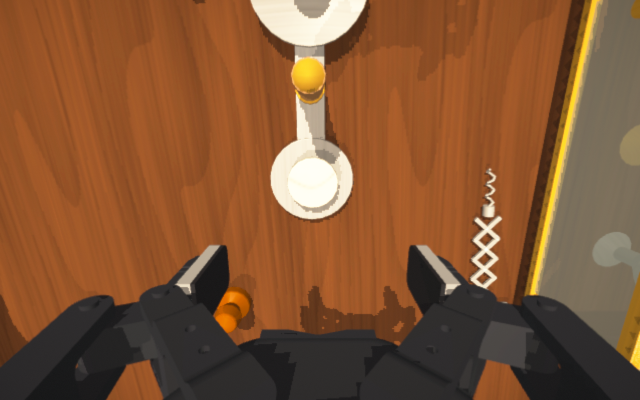

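The marble coaster lies at (312,182) on the plate centred near (312,178), so it looks well centred. The handle top is at (309,75). Next I'll measure the placing, then go to the boxwood coaster.

```bash
python3 - <<'E'
from h import *
P=np.load('w3.npy')
def f(n,c,r,zl,zh):
    m=(np.hypot(P[...,0]-c[0],P[...,1]-c[1])<r)&(P[...,2]>zl)&(P[...,2]<zh); Q=P[m]
    (x,y),rr=cv2.minEnclosingCircle(Q[:,:2].astype(np.float32)); print(n,m.sum(),Q.mean(0).round(4),'circ',round(x,4),round(y,4),round(2*rr,4))
f('marble',(.513,-.067),.05,.022,.035)
f('plate',(.513,-.067),.0565,.007,.018)
f('handle',(.517,.028),.03,.1,.12)
E
python3 -m handwheel '[{"slide":[0.06,0,0],"angular":[0.005,0,0],"hand":1},{"slide":[0.12,0,0],"angular":[0,0,0],"hand":1},{"slide":[0.15,0.001,0],"angular":[0,0,0],"hand":1},{"slide":[0.15,0.001,0],"angular":[0,0,0],"hand":1},{"slide":[0.15,0.001,0],"angular":[0,0,0],"hand":1},{"slide":[0.15,0.001,0],"angular":[0,0,0],"hand":1},{"slide":[0.15,0.001,0],"angular":[0,0,0],"hand":1},{"slide":[0.15,0.001,0],"angular":[0,0,0],"hand":1},{"slide":[0.12,0.001,0],"angular":[0,0,0],"hand":1},{"slide":[0.06,0,0],"angular":[0,0,0],"hand":1},{"slide":[0,0,0],"angular":[0,0,0],"hand":1}]' >/dev/null
python3 - <<'E'
from h import *
m=optics.camera_model('wrist');p,d=optics.grab_frame('wrist')
P=world('wrist',d,m)
def f(n,c,r,zl,zh):
    m=(np.hypot(P[...,0]-c[0],P[...,1]-c[1])<r)&(P[...,2]>zl)&(P[...,2]<zh); Q=P[m]
    (x,y),rr=cv2.minEnclosingCircle(Q[:,:2].astype(np.float32)); print(n,m.sum(),Q.mean(0).round(4),'circ',round(x,4),round(y,4),round(2*rr,4))
f('small',(.542,.322),.035,.011,.022)
plan([.542,.322,.012],-3.4)
E
```

```text
marble 1959 [ 0.5142 -0.0667  0.028 ] circ 0.5141 -0.0674 0.0537
plate 3514 [ 0.513  -0.0593  0.0118] circ 0.5134 -0.0617 0.1028
handle 1028 [0.5178 0.0273 0.1073] circ 0.5178 0.0278 0.0258
small 1239 [0.5433 0.322  0.0159] circ 0.5432 0.3216 0.0398
t 10.72 pos [0.5317 0.248  0.1971] yaw -3.18 turn 0.0024 level [-0.0054  0.001  -0.    ] slide [0.2991 0.0298 0.7396] n>= 6.0 q [-0.62  0.41  0.18  1.77 -0.09  0.98 -0.46] F [ 0.3 -0.7 -0.2] open 0.999 grip 0.0
```

```bash
python3 -m handwheel '[{"slide":[0.075,0.008,0],"angular":[-0.005,0,0.0024],"hand":1},{"slide":[0.075,0.008,0.05],"angular":[0,0,0],"hand":1},{"slide":[0.075,0.008,0.1],"angular":[0,0,0],"hand":1},{"slide":[0.073,0.008,0.1],"angular":[0,0,0],"hand":1},{"slide":[0,0,0.1],"angular":[0,0,0],"hand":1},{"slide":[0,0,0.1],"angular":[0,0,0],"hand":0.8},{"slide":[0,0,0.05],"angular":[0,0,0],"hand":0.8},{"slide":[0,0,0.04],"angular":[0,0,0],"hand":0.8},{"slide":[0,0,0],"angular":[0,0,0],"hand":0.8},{"slide":[0,0,0],"angular":[0,0,0],"hand":0.8},{"slide":[0,0,0],"angular":[0,0,0],"hand":0.8}]'
python3 -c "
from h import *
plan([.542,.3218,.013],-3.4)"
```

```text
time_s: 11.63
position: [0.5469, 0.3203, 0.0647]
eef_rot: [0.729, 0.684, 0.001, 0.001]
wrist_force: [-0.2, -0.1, 0.3]
opening: 0.798
grip_force: 0.0
t 11.63 pos [0.5469 0.3203 0.0647] yaw -3.65 turn -0.0028 level [ 0.0021 -0.0004 -0.    ] slide [ 0.0048 -0.0205  0.2066] n>= 2.0 q [-0.68  0.65  0.14  1.73 -0.12  0.77 -0.54] F [-0.2 -0.1  0.3] open 0.798 grip 0.0
```

```bash
python3 -m handwheel '[{"slide":[0.005,-0.018,0.05],"angular":[0.002,0,-0.0028],"hand":0.8},{"slide":[0,0,0.05],"angular":[0,0,0],"hand":0.8},{"slide":[0,0,0.05],"angular":[0,0,0],"hand":0.8},{"slide":[0,0,0.035],"angular":[0,0,0],"hand":0.8},{"slide":[0,0,0.015],"angular":[0,0,0],"hand":0.8},{"slide":[0,0,0],"angular":[0,0,0],"hand":0.6},{"slide":[0,0,0],"angular":[0,0,0],"hand":0.5},{"slide":[0,0,0],"angular":[0,0,0],"hand":0.25},{"slide":[0,0,0],"angular":[0,0,0],"hand":0.25},{"slide":[0,0,0],"angular":[0,0,0],"hand":0.25},{"slide":[0,0,0],"angular":[0,0,0],"hand":0.25},{"slide":[0,0,0],"angular":[0,0,0],"hand":0.25}]'
python3 -m handwheel '[{"slide":[0,0,-0.02],"angular":[0,0,0],"hand":0.25},{"slide":[0,0,-0.06],"angular":[0,0,0],"hand":0.25},{"slide":[0,0,-0.12],"angular":[0,0,0],"hand":0.25},{"slide":[0,0,-0.12],"angular":[0,0,0],"hand":0.25},{"slide":[0,0,-0.12],"angular":[0,0,0],"hand":0.25},{"slide":[0,0,-0.12],"angular":[0,0,0],"hand":0.25},{"slide":[0,0,-0.06],"angular":[0,0,0],"hand":0.25},{"slide":[0,0,0],"angular":[0,0,0],"hand":0.25},{"slide":[0,0,0],"angular":[0,0,0],"hand":0.25}]'
python3 - <<'E'
from h import *
plan([.513,-.068,.17],-3.4)
s=bot.get_state();m=optics.camera_model('wrist');p,d=optics.grab_frame('wrist')
cv2.imwrite('pics/w4.png',p[150:,160:480,::-1]); P=world('wrist',d,m)
M=R.from_quat(s['eef_rot']).as_matrix();Q=(P-s['position'])@M; np.save('q4.npy',Q)
z=Q[(np.hypot(Q[...,0],Q[...,1])<.012)]; z0=np.median(z[:,2]); print('top z',z0)
X=Q[(abs(Q[...,2]-z0)<.004)&(np.hypot(Q[...,0],Q[...,1])<.035)]
k=X[abs(X[:,1])<.018]; c=np.linalg.lstsq(np.c_[k[:,:2],np.ones(len(k))],k[:,2],rcond=None)[0]; print('tilt',np.degrees(c[:2]))
for y in (-.006,0,.006):
    a=X[abs(X[:,1]-y)<.0015]; print(y,a[:,0].min().round(4),a[:,0].max().round(4))
for y in (-.006,0,.006):
    a=X[abs(X[:,0]-y)<.0015]; print('x',y,a[:,1].min().round(4),a[:,1].max().round(4))
E
```

```text
time_s: 12.63
position: [0.5413, 0.3221, 0.0134]
eef_rot: [0.727, 0.686, -0.001, -0.0]
wrist_force: [-0.0, 0.3, 0.6]
opening: 0.44
grip_force: 60.1
time_s: 13.38
position: [0.5422, 0.3225, 0.1704]
eef_rot: [0.727, 0.686, 0.001, -0.0]
wrist_force: [-0.4, 0.1, -1.0]
opening: 0.442
grip_force: 60.2
t 13.38 pos [0.5422 0.3225 0.1704] yaw -3.35 turn 0.0006 level [ 0.0006 -0.0011  0.    ] slide [-1.566e+00 -2.390e-02 -1.000e-03] n>= 11.0 q [-0.7   0.51  0.16  1.68 -0.1   0.96 -0.56] F [-0.4  0.1 -1. ] open 0.442 grip 60.173277854919434
top z -0.06827669086265896
tilt [-2.14607675  0.18118284]
-0.006 0.009 0.0117
0 0.0091 0.0118
0.006 0.0092 0.0116Traceback (most recent call last):
  File "<stdin>", line 12, in <module>
    return umr_minimum(a, axis, None, out, keepdims, initial, where)
ValueError: zero-size array to reduction operation minimum which has no identity
```

View pics/w4.png

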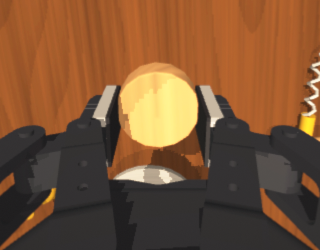

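The crop shows the boxwood coaster held flat, centred near crop (160,105). My median picked up gripper pixels, so I'll redo that number and carry on across.

```bash
python3 - <<'E'
from h import *
Q=np.load('q4.npy'); X=Q[(abs(Q[...,2]+.003)<.008)&(np.hypot(Q[...,0],Q[...,1])<.024)&(abs(Q[...,1])<.018)]
c=np.linalg.lstsq(np.c_[X[:,:2],np.ones(len(X))],X[:,2],rcond=None)[0]; print(len(X),np.degrees(c[:2]),c[2])
for y in (-.006,0,.006):
    a=X[abs(X[:,1]-y)<.0015]; print(y,a[:,0].min().round(4),a[:,0].max().round(4))
E
python3 -m handwheel '[{"slide":[-0.06,0,0],"angular":[0,0,0],"hand":0.25},{"slide":[-0.13,-0.003,0],"angular":[0,0,0],"hand":0.25},{"slide":[-0.15,-0.003,0],"angular":[0,0,0],"hand":0.25},{"slide":[-0.15,-0.003,0],"angular":[0,0,0],"hand":0.25},{"slide":[-0.15,-0.003,0],"angular":[0,0,0],"hand":0.25},{"slide":[-0.15,-0.003,0],"angular":[0,0,0],"hand":0.25},{"slide":[-0.15,-0.003,0],"angular":[0,0,0],"hand":0.25},{"slide":[-0.15,-0.003,0],"angular":[0,0,0],"hand":0.25},{"slide":[-0.15,-0.003,0],"angular":[0,0,0],"hand":0.25},{"slide":[-0.15,-0.003,0],"angular":[0,0,0],"hand":0.25},{"slide":[-0.13,-0.001,0],"angular":[0,0,0],"hand":0.25},{"slide":[-0.044,0,0],"angular":[0,0,0],"hand":0.25}]' >/dev/null
python3 -m handwheel '[{"slide":[0,0,0],"angular":[0,0,0],"hand":0.25},{"slide":[0,0,0],"angular":[0,0,0],"hand":0.25}]'
python3 -c "
from h import *
plan([.512,-.0675,.044],-3.4)"
```

```text
5134 [2.06630194 0.86499758] -0.0024755737893969744
-0.006 -0.0179 0.0194
0 -0.0191 0.0206
0.006 -0.0186 0.0202
time_s: 14.6
position: [0.5103, -0.0687, 0.1673]
eef_rot: [0.728, 0.685, -0.002, -0.001]
wrist_force: [0.2, 0.3, -0.4]
opening: 0.442
grip_force: 60.2
t 14.6 pos [ 0.5103 -0.0687  0.1673] yaw -3.48 turn -0.0009 level [-0.0027  0.0003  0.    ] slide [0.0054 0.0088 0.4932] n>= 4.0 q [-0.16  0.33  0.29  1.97 -0.12  0.86  0.13] F [ 0.2  0.3 -0.4] open 0.442 grip 60.17401099205017
```

```bash
python3 -m handwheel '[{"slide":[0.003,0.005,0.05],"angular":[-0.0025,0,0],"hand":0.25},{"slide":[0,0,0.1],"angular":[0,0,0],"hand":0.25},{"slide":[0,0,0.12],"angular":[0,0,0],"hand":0.25},{"slide":[0,0,0.1],"angular":[0,0,0],"hand":0.25},{"slide":[0,0,0.05],"angular":[0,0,0],"hand":0.25},{"slide":[0,0,0.03],"angular":[0,0,0],"hand":0.25},{"slide":[0,0,0],"angular":[0,0,0],"hand":0.25},{"slide":[0,0,0],"angular":[0,0,0],"hand":0.25},{"slide":[0,0,0],"angular":[0,0,0],"hand":0.25}]'
python3 -c "
from h import *
plan([.5125,-.068,.0425],-3.4)"
```

```text
time_s: 15.35
position: [0.5139, -0.0668, 0.0567]
eef_rot: [0.727, 0.687, 0.001, 0.001]
wrist_force: [-0.2, 0.3, 0.2]
opening: 0.44
grip_force: 60.2
t 15.35 pos [ 0.5139 -0.0668  0.0567] yaw -3.29 turn 0.0012 level [ 0.0022  0.0002 -0.    ] slide [-0.0052 -0.0057  0.0567] n>= 1.0 q [-0.12  0.52  0.24  2.03 -0.2   0.62  0.2 ] F [-0.2  0.3  0.2] open 0.44 grip 60.1891565322876
```

```bash
python3 -m handwheel '[{"slide":[-0.005,-0.004,0.02],"angular":[0.002,0,0],"hand":0.25},{"slide":[0,0,0.02],"angular":[0,0,0],"hand":0.25},{"slide":[0,0,0.012],"angular":[0,0,0],"hand":0.25},{"slide":[0,0,0],"angular":[0,0,0],"hand":0.25},{"slide":[0,0,0],"angular":[0,0,0],"hand":0.25},{"slide":[0,0,0],"angular":[0,0,0],"hand":0.25}]'
python3 -c "
from h import *
plan([.5125,-.068,.0415],-3.4)"
```

```text
time_s: 15.85
position: [0.512, -0.0686, 0.0429]
eef_rot: [0.728, 0.686, -0.001, -0.0]
wrist_force: [0.3, 0.0, 0.1]
opening: 0.435
grip_force: 60.2
t 15.85 pos [ 0.512  -0.0686  0.0429] yaw -3.35 turn 0.0005 level [-0.0007  0.0004  0.    ] slide [0.0027 0.0018 0.0055] n>= 1.0 q [-0.11  0.54  0.23  2.03 -0.21  0.59  0.21] F [0.3 0.  0.1] open 0.435 grip 60.188798904418945
```

```bash
python3 -m handwheel '[{"slide":[0,0,0.004],"angular":[0,0,0],"hand":0.25},{"slide":[0,0,0],"angular":[0,0,0],"hand":0.25},{"slide":[0,0,0],"angular":[0,0,0],"hand":0.25}]'
```

```text
time_s: 16.1
position: [0.512, -0.0686, 0.0419]
eef_rot: [0.727, 0.686, -0.001, -0.0]
wrist_force: [0.3, -0.7, -0.2]
opening: 0.437
grip_force: 60.2
```

```bash
python3 -m handwheel '[{"slide":[0,0,0.004],"angular":[0,0,0],"hand":0.25},{"slide":[0,0,0.002],"angular":[0,0,0],"hand":0.25},{"slide":[0,0,0],"angular":[0,0,0],"hand":0.25},{"slide":[0,0,0],"angular":[0,0,0],"hand":0.25}]'
```

```text
time_s: 16.43
position: [0.5122, -0.0686, 0.0413]
eef_rot: [0.727, 0.686, -0.0, -0.0]
wrist_force: [-2.8, 0.0, 11.1]
opening: 0.438
grip_force: 61.3
```

Contact. Release, rise and check from above.

```bash
python3 -m handwheel '[{"slide":[0,0,-0.002],"angular":[0,0,0],"hand":0.46},{"slide":[0,0,0],"angular":[0,0,0],"hand":0.5},{"slide":[0,0,0],"angular":[0,0,0],"hand":0.56},{"slide":[0,0,0],"angular":[0,0,0],"hand":0.6},{"slide":[0,0,-0.02],"angular":[0,0,0],"hand":0.7},{"slide":[0,0,-0.05],"angular":[0,0,0],"hand":0.8},{"slide":[0,0,-0.1],"angular":[0,0,0],"hand":0.9},{"slide":[0,0,-0.14],"angular":[0,0,0],"hand":1},{"slide":[0,0,-0.14],"angular":[0,0,0],"hand":1},{"slide":[0,0,-0.14],"angular":[0,0,0],"hand":1},{"slide":[0,0,-0.05],"angular":[0,0,0],"hand":1},{"slide":[0,0,0],"angular":[0,0,0],"hand":1}]'
python3 - <<'E'
from h import *
m=optics.camera_model('wrist');p,d=optics.grab_frame('wrist')
cv2.imwrite('pics/w5.png',p[...,::-1]); P=world('wrist',d,m)
def f(n,c,r,zl,zh):
    m=(np.hypot(P[...,0]-c[0],P[...,1]-c[1])<r)&(P[...,2]>zl)&(P[...,2]<zh); Q=P[m]
    if len(Q)<5: print(n,'none'); return
    (x,y),rr=cv2.minEnclosingCircle(Q[:,:2].astype(np.float32)); print(n,m.sum(),Q.mean(0).round(4),'circ',round(x,4),round(y,4),round(2*rr,4))
f('small',(.513,-.067),.05,.037,.055)
f('marble',(.513,-.067),.05,.022,.034)
f('plate',(.513,-.067),.0565,.007,.018)
f('handle',(.517,.028),.03,.1,.12)
f('ball',(.521,.121),.03,.035,.06)
plan([.5175,.0275,.2],87)
E
```

```text
time_s: 17.43
position: [0.5149, -0.0688, 0.2052]
eef_rot: [0.727, 0.686, 0.002, 0.003]
wrist_force: [0.9, -0.7, -0.0]
opening: 0.998
grip_force: 0.0
small 1195 [ 0.5136 -0.0676  0.0439] circ 0.5136 -0.0681 0.0398
marble 766 [ 0.5158 -0.0601  0.0279] circ 0.5141 -0.0674 0.0541
plate 3522 [ 0.5129 -0.0592  0.0118] circ 0.5132 -0.0617 0.1025
handle 1030 [0.5178 0.0273 0.1073] circ 0.5176 0.0279 0.0259
ball none
t 17.48 pos [ 0.5135 -0.0685  0.203 ] yaw -3.34 turn -1.0038 level [0.0021 0.0001 0.    ] slide [0.0042 0.3844 0.0118] n>= 3.0 q [-0.18  0.29  0.3   1.94 -0.11  0.93  0.12] F [0.1 0.2 0.2] open 0.998 grip 0.0
```

View pics/w5.png

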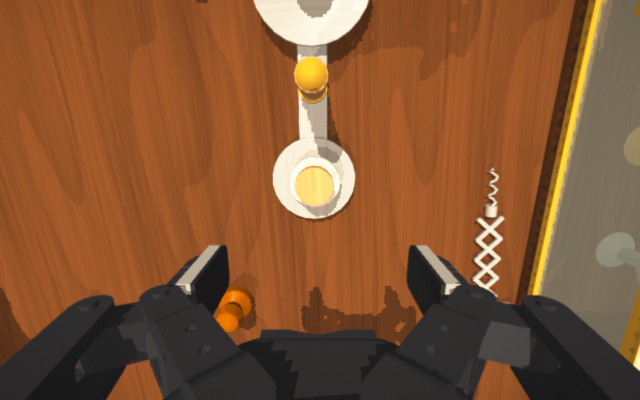

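The boxwood coaster is at (315,186), concentric with the marble one to within a millimetre, and the carrier hasn't moved. Now I'll move over the handle and turn so the fingers close along the carrier.

```bash
python3 -m handwheel '[{"slide":[0.096,0,0],"angular":[0.002,0,0],"hand":1},{"slide":[0.096,0,0],"angular":[0,0,0],"hand":1},{"slide":[0.096,0,0],"angular":[0,0,0],"hand":1},{"slide":[0.096,0.006,0],"angular":[0,0,0],"hand":1},{"slide":[0,0,0],"angular":[0,0,-0.0717],"hand":1},{"slide":[0,0,0],"angular":[0,0,-0.0717],"hand":1},{"slide":[0,0,0],"angular":[0,0,-0.0717],"hand":1},{"slide":[0,0,0],"angular":[0,0,-0.0717],"hand":1},{"slide":[0,0,0],"angular":[0,0,-0.0717],"hand":1},{"slide":[0,0,0],"angular":[0,0,-0.0717],"hand":1},{"slide":[0,0,0],"angular":[0,0,-0.0717],"hand":1},{"slide":[0,0,0],"angular":[0,0,-0.0717],"hand":1}]' >/dev/null
python3 -m handwheel '[{"slide":[0,0,0],"angular":[0,0,-0.0717],"hand":1},{"slide":[0,0,0],"angular":[0,0,-0.0717],"hand":1},{"slide":[0,0,0],"angular":[0,0,-0.0717],"hand":1},{"slide":[0,0,0],"angular":[0,0,-0.0717],"hand":1},{"slide":[0,0,0],"angular":[0,0,-0.0717],"hand":1},{"slide":[0,0,0],"angular":[0,0,-0.0717],"hand":1},{"slide":[0,0,0],"angular":[0,0,0],"hand":1},{"slide":[0,0,0],"angular":[0,0,0],"hand":1}]'
python3 - <<'E'
from h import *
plan([.5165,.0275,.067],87.1)
s=bot.get_state();m=optics.camera_model('wrist');p,d=optics.grab_frame('wrist')
P=world('wrist',d,m)
Q=P[(np.hypot(P[...,0]-.5175,P[...,1]-.0275)<.025)&(P[...,2]>.1)&(P[...,2]<.12)]
print('handle',len(Q)); 
if len(Q): print(Q.mean(0).round(4),cv2.minEnclosingCircle(Q[:,:2].astype(np.float32)))
E
```

```text
time_s: 19.15
position: [0.5183, 0.0271, 0.1994]
eef_rot: [0.028, 1.0, -0.0, -0.003]
wrist_force: [-0.0, -0.5, 0.1]
opening: 1.002
grip_force: 0.0
t 19.15 pos [0.5183 0.0271 0.1994] yaw 86.8 turn -0.0034 level [-0.0005 -0.0044 -0.    ] slide [0.0036 0.0015 0.5297] n>= 4.0 q [-0.09  0.29 -0.01  1.93  0.    0.93  1.41] F [-0.  -0.5  0.1] open 1.002 grip 0.0
handle 800
[0.5163 0.028  0.1072] ((0.5178155303001404, 0.028008706867694855), 0.01294432207942009)
```

```bash
python3 -m handwheel '[{"slide":[0.003,0,0.06],"angular":[0,-0.004,-0.0034],"hand":1},{"slide":[0,0,0.1],"angular":[0,0,0],"hand":1},{"slide":[0,0,0.06],"angular":[0,0,0],"hand":1},{"slide":[0,0,0.03],"angular":[0,0,0],"hand":1},{"slide":[0,0,0],"angular":[0,0,0],"hand":1},{"slide":[0,0,0],"angular":[0,0,0],"hand":1},{"slide":[0,0,0],"angular":[0,0,0],"hand":1}]'
python3 -c "
from h import *
plan([.5173,.0272,.067],87.1)"
```

```text
time_s: 19.78
position: [0.5193, 0.0274, 0.1391]
eef_rot: [0.024, 1.0, -0.0, 0.002]
wrist_force: [0.6, -0.1, -0.4]
opening: 1.002
grip_force: 0.0
t 19.78 pos [0.5193 0.0274 0.1391] yaw 87.27 turn 0.0018 level [-0.0003  0.0021  0.    ] slide [ 0.0088 -0.001   0.2882] n>= 2.0 q [-0.09  0.37 -0.01  1.98  0.01  0.79  1.41] F [ 0.6 -0.1 -0.4] open 1.002 grip 0.0
```

```bash
python3 -m handwheel '[{"slide":[0.006,-0.001,0.04],"angular":[0,0.002,0.001],"hand":1},{"slide":[0,0,0.06],"angular":[0,0,0],"hand":1},{"slide":[0,0,0.06],"angular":[0,0,0],"hand":0.9},{"slide":[0,0,0.06],"angular":[0,0,0],"hand":0.8},{"slide":[0,0,0.04],"angular":[0,0,0],"hand":0.7},{"slide":[0,0,0.025],"angular":[0,0,0],"hand":0.6},{"slide":[0,0,0],"angular":[0,0,0],"hand":0.55},{"slide":[0,0,0],"angular":[0,0,0],"hand":0.5},{"slide":[0,0,0],"angular":[0,0,0],"hand":0.45},{"slide":[0,0,0],"angular":[0,0,0],"hand":0.45}]'
python3 - <<'E'
from h import *
plan([.5173,.0272,.067],87.1)
s=bot.get_state();m=optics.camera_model('wrist');p,d=optics.grab_frame('wrist');P=world('wrist',d,m)
M=R.from_quat(s['eef_rot']).as_matrix();Q=(P-s['position'])@M
X=Q[(np.hypot(Q[...,0],Q[...,1])<.03)&(P[...,2]>.1)&(P[...,2]<.115)]
print(len(X)); print('handle in tool',cv2.minEnclosingCircle(X[:,:2].astype(np.float32)) if len(X) else '')
E
```

```text
time_s: 20.62
position: [0.5178, 0.0271, 0.0678]
eef_rot: [0.024, 1.0, -0.0, 0.0]
wrist_force: [-0.5, -0.7, -0.3]
opening: 0.449
grip_force: 0.0
t 20.62 pos [0.5178 0.0271 0.0678] yaw 87.21 turn 0.0012 level [-0.0002  0.0003 -0.    ] slide [0.0019 0.0003 0.0034] n>= 1.0 q [-0.09  0.49 -0.01  2.01  0.01  0.64  1.41] F [-0.5 -0.7 -0.3] open 0.449 grip 0.0
4772
handle in tool ((0.01002409029752016, -6.381422281265259e-06), 0.028192169964313507)
```

```bash
python3 -m handwheel '[{"slide":[0,0,0],"angular":[0,0,0],"hand":0.4},{"slide":[0,0,0],"angular":[0,0,0],"hand":0.36},{"slide":[0,0,0],"angular":[0,0,0],"hand":0.34},{"slide":[0,0,0],"angular":[0,0,0],"hand":0.32},{"slide":[0,0,0],"angular":[0,0,0],"hand":0.3},{"slide":[0,0,0],"angular":[0,0,0],"hand":0.28},{"slide":[0,0,0],"angular":[0,0,0],"hand":0.2},{"slide":[0,0,0],"angular":[0,0,0],"hand":0.1},{"slide":[0,0,0],"angular":[0,0,0],"hand":0},{"slide":[0,0,0],"angular":[0,0,0],"hand":0},{"slide":[0,0,0],"angular":[0,0,0],"hand":0},{"slide":[0,0,0],"angular":[0,0,0],"hand":0}]'
python3 -c "
from h import *
plan([.5173,.0272,.168],87.1)"
```

```text
time_s: 21.67
position: [0.5174, 0.0282, 0.0676]
eef_rot: [0.024, 1.0, 0.0, -0.0]
wrist_force: [-0.8, 4.4, 5.9]
opening: 0.293
grip_force: 58.4
t 21.67 pos [0.5174 0.0282 0.0676] yaw 87.27 turn 0.0018 level [ 0.0003 -0.0002 -0.    ] slide [ 3.000e-04 -3.800e-03 -4.018e-01] n>= 3.0 q [-0.09  0.49 -0.01  2.01  0.01  0.64  1.41] F [-0.8  4.4  5.9] open 0.293 grip 58.42686116695404
```

```bash
python3 -m handwheel '[{"slide":[0,0,-0.003],"angular":[0,0,0],"hand":0},{"slide":[0,0,-0.005],"angular":[0,0,0],"hand":0},{"slide":[0,0,-0.008],"angular":[0,0,0],"hand":0},{"slide":[0,0,-0.01],"angular":[0,0,0],"hand":0},{"slide":[0,0,-0.012],"angular":[0,0,0],"hand":0},{"slide":[0,0,-0.01],"angular":[0,0,0],"hand":0},{"slide":[0,0,-0.008],"angular":[0,0,0],"hand":0},{"slide":[0,0,-0.004],"angular":[0,0,0],"hand":0},{"slide":[0,0,0],"angular":[0,0,0],"hand":0},{"slide":[0,0,0],"angular":[0,0,0],"hand":0}]'
cat >> h.py <<'E'
def look(tag=None):
    for n in ('top','scene'):
        p,d=optics.grab_frame(n); P=world(n,d); s=bot.get_state(); t=s['position']; zu=t[2]-.0676
        if tag: cv2.imwrite(f'pics/{tag}_{n}.png',p[...,::-1])
        M=R.from_quat(s['eef_rot']).as_matrix(); Q=(P-t)@M   # tool y = carrier x, tool x = -carrier... z down
        near=lambda y,r:(np.hypot(Q[...,0],Q[...,1]-y)<r)
        b=P[near(.095,.03)&(P[...,2]>zu+.028)&(P[...,2]<zu+.055)]; bt=Q[near(.095,.03)&(P[...,2]>zu+.028)&(P[...,2]<zu+.055)]
        rim=near(.095,.06)&~near(.095,.05)&(abs(P[...,2]-zu-.018)<.012)
        c=Q[near(-.095,.03)&(P[...,2]>zu+.036)&(P[...,2]<zu+.055)]
        pl=near(-.095,.048)&~near(-.095,.03)&(abs(P[...,2]-zu-.012)<.009)
        print(n,'ball tool',len(bt),bt.mean(0).round(4) if len(bt) else '','dish rim z',P[rim][:,2].mean().round(4),rim.sum(),'plate z',P[pl][:,2].mean().round(4),pl.sum(),'coaster',len(c),c.mean(0).round(4) if len(c) else '')
E
python3 -c "
from h import *
plan([.5173,.0272,.168],87.1); print(bot.get_state()['torque']); look()"
```

```text
time_s: 22.5
position: [0.517, 0.027, 0.0821]
eef_rot: [0.024, 1.0, -0.0, -0.0]
wrist_force: [0.2, 0.7, -9.1]
opening: 0.287
grip_force: 59.3
t 22.5 pos [0.517  0.027  0.0821] yaw 87.21 turn 0.0013 level [-0.0004 -0.0006  0.    ] slide [-0.0007  0.0005 -0.3436] n>= 3.0 q [-0.09  0.46 -0.01  2.01  0.01  0.67  1.41] F [ 0.2  0.7 -9.1] open 0.287 grip 59.33752655982971
[ 0.13660531 -0.05590428 -0.05439814]
top ball tool 78 [0.0022 0.0985 0.0255] dish rim z 0.0348 129 plate z 0.0264 397 coaster 144 [ 0.0007 -0.0963  0.0231]
scene ball tool 71 [-0.0046  0.0915  0.0287] dish rim z 0.0327 177 plate z 0.0251 242 coaster 91 [-0.0013 -0.0987  0.025 ]
```

```bash
python3 -m handwheel '[{"slide":[0,0,-0.01],"angular":[0,0,0],"hand":0},{"slide":[0,0,-0.02],"angular":[0,0,0],"hand":0},{"slide":[0,0,-0.03],"angular":[0,0,0],"hand":0},{"slide":[0,0,-0.04],"angular":[0,0,0],"hand":0},{"slide":[0,0,-0.05],"angular":[0,0,0],"hand":0},{"slide":[0,0,-0.05],"angular":[0,0,0],"hand":0},{"slide":[0,0,-0.05],"angular":[0,0,0],"hand":0},{"slide":[0,0,-0.04],"angular":[0,0,0],"hand":0},{"slide":[0,0,-0.03],"angular":[0,0,0],"hand":0},{"slide":[0,0,-0.02],"angular":[0,0,0],"hand":0},{"slide":[0,0,-0.01],"angular":[0,0,0],"hand":0},{"slide":[0,0,0],"angular":[0,0,0],"hand":0}]'
python3 -c "
from h import *
plan([.5173,.0272,.168],-3.4); look()"
```

```text
time_s: 23.6
position: [0.5173, 0.0271, 0.17]
eef_rot: [0.024, 1.0, -0.0, -0.0]
wrist_force: [-0.6, -0.7, -7.8]
opening: 0.288
grip_force: 59.4
t 23.6 pos [0.5173 0.0271 0.17  ] yaw 87.21 turn 1.0068 level [-0.0003 -0.0003  0.    ] slide [0.0002 0.0001 0.0079] n>= 1.0 q [-0.09  0.32 -0.01  1.96  0.01  0.86  1.41] F [-0.6 -0.7 -7.8] open 0.288 grip 59.411362409591675
top ball tool 89 [0.0026 0.0987 0.0253] dish rim z 0.1231 146 plate z 0.1147 449 coaster 162 [ 0.0006 -0.0959  0.0229]
scene ball tool 79 [-0.0053  0.0914  0.0286] dish rim z 0.1203 197 plate z 0.1121 266 coaster 101 [-0.0018 -0.0986  0.0246]
```

```bash
python3 -m handwheel '[{"slide":[0,0,0],"angular":[0,0,0.004],"hand":0},{"slide":[0,0,0],"angular":[0,0,0.008],"hand":0},{"slide":[0,0,0],"angular":[0,0,0.012],"hand":0},{"slide":[0,0,0],"angular":[0,0,0.016],"hand":0},{"slide":[0,0,0],"angular":[0,0,0.02],"hand":0},{"slide":[0,0,0],"angular":[0,0,0.024],"hand":0},{"slide":[0,0,0],"angular":[0,0,0.028],"hand":0},{"slide":[0,0,0],"angular":[0,0,0.032],"hand":0},{"slide":[0,0,0],"angular":[0,0,0.032],"hand":0},{"slide":[0,0,0],"angular":[0,0,0.032],"hand":0},{"slide":[0,0,0],"angular":[0,0,0.032],"hand":0},{"slide":[0,0,0],"angular":[0,0,0.032],"hand":0}]'
python3 -m handwheel '[{"slide":[0,0,0],"angular":[0,0,0.032],"hand":0},{"slide":[0,0,0],"angular":[0,0,0.032],"hand":0},{"slide":[0,0,0],"angular":[0,0,0.032],"hand":0},{"slide":[0,0,0],"angular":[0,0,0.032],"hand":0},{"slide":[0,0,0],"angular":[0,0,0.032],"hand":0},{"slide":[0,0,0],"angular":[0,0,0.032],"hand":0},{"slide":[0,0,0],"angular":[0,0,0.032],"hand":0},{"slide":[0,0,0],"angular":[0,0,0.032],"hand":0},{"slide":[0,0,0],"angular":[0,0,0.032],"hand":0},{"slide":[0,0,0],"angular":[0,0,0.032],"hand":0},{"slide":[0,0,0],"angular":[0,0,0.032],"hand":0},{"slide":[0,0,0],"angular":[0,0,0.032],"hand":0}]'
python3 -m handwheel '[{"slide":[0,0,0],"angular":[0,0,0.032],"hand":0},{"slide":[0,0,0],"angular":[0,0,0.032],"hand":0},{"slide":[0,0,0],"angular":[0,0,0.032],"hand":0},{"slide":[0,0,0],"angular":[0,0,0.032],"hand":0},{"slide":[0,0,0],"angular":[0,0,0.032],"hand":0},{"slide":[0,0,0],"angular":[0,0,0.032],"hand":0},{"slide":[0,0,0],"angular":[0,0,0.032],"hand":0},{"slide":[0,0,0],"angular":[0,0,0.028],"hand":0},{"slide":[0,0,0],"angular":[0,0,0.024],"hand":0},{"slide":[0,0,0],"angular":[0,0,0.02],"hand":0},{"slide":[0,0,0],"angular":[0,0,0.016],"hand":0},{"slide":[0,0,0],"angular":[0,0,0.012],"hand":0}]'
python3 -m handwheel '[{"slide":[0,0,0],"angular":[0,0,0.01],"hand":0},{"slide":[0,0,0],"angular":[0,0,0.008],"hand":0},{"slide":[0,0,0],"angular":[0,0,0.004],"hand":0},{"slide":[0,0,0],"angular":[0,0,0.002],"hand":0},{"slide":[0,0,0],"angular":[0,0,0],"hand":0},{"slide":[0,0,0],"angular":[0,0,0],"hand":0}]'
python3 -c "
from h import *
plan([.5173,.0272,.17],-3.4); look('end')"
```

```text
time_s: 24.7
position: [0.5171, 0.0271, 0.1694]
eef_rot: [0.238, 0.971, -0.0, -0.001]
wrist_force: [0.4, -0.0, -9.1]
opening: 0.288
grip_force: 59.4
time_s: 25.7
position: [0.5172, 0.0272, 0.1695]
eef_rot: [0.515, 0.857, -0.0, -0.0]
wrist_force: [0.6, -0.3, -8.3]
opening: 0.288
grip_force: 59.4
time_s: 26.7
position: [0.5172, 0.0272, 0.1695]
eef_rot: [0.714, 0.7, -0.001, -0.0]
wrist_force: [0.0, 0.2, -9.2]
opening: 0.289
grip_force: 59.4
time_s: 27.2
position: [0.5171, 0.0271, 0.1695]
eef_rot: [0.726, 0.687, -0.001, -0.0]
wrist_force: [-0.6, -0.2, -8.7]
opening: 0.29
grip_force: 59.4
t 27.2 pos [0.5171 0.0271 0.1695] yaw -3.14 turn 0.0029 level [-0.0007  0.0004 -0.    ] slide [ 0.0005  0.0007 -0.0019] n>= 1.0 q [-0.35  0.33  0.29  1.97 -0.12  0.86 -0.05] F [-0.6 -0.2 -8.7] open 0.29 grip 59.405107498168945
top ball tool 0  dish rim z 0.1222 61 plate z 0.1141 100 coaster 0 
scene ball tool 84 [-0.0017  0.101   0.0282] dish rim z 0.1208 207 plate z 0.1122 148 coaster 0
```

View pics/end_scene.png

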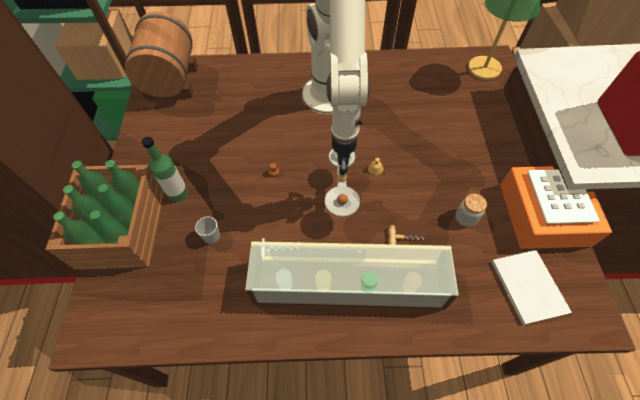

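View pics/end_top.png

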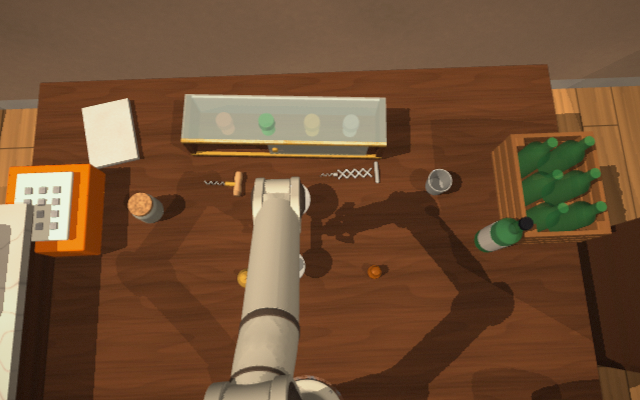

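The scene view shows the carrier up, its dish at (342,201) pointing at the showcase with the ball in the middle at (343,199), and everything else where it was. In the top view the arm hides the carrier. I'll trim the angle slightly and check the dish, ball and level.

```bash
python3 -m handwheel '[{"slide":[0,0,0],"angular":[0,0,0.001],"hand":0},{"slide":[0,0,0],"angular":[0,0,0.0015],"hand":0},{"slide":[0,0,0],"angular":[0,0,0],"hand":0},{"slide":[0,0,0],"angular":[0,0,0],"hand":0},{"slide":[0,0,0],"angular":[0,0,0],"hand":0},{"slide":[0,0,0],"angular":[0,0,0],"hand":0}]'
python3 - <<'E'
from h import *
plan([.5173,.0272,.17],-3.41)
for n in ('scene','wrist'):
    m=optics.camera_model(n);p,d=optics.grab_frame(n);P=world(n,d,m);s=bot.get_state()
    Q=(P-s['position'])@R.from_quat(s['eef_rot']).as_matrix()
    r=np.hypot(Q[...,0],Q[...,1]-.095); Z=P[...,2]
    D=P[(r<.075)&(Z>.105)&(Z<.128)]; B=P[(r<.04)&(Z>.132)&(Z<.155)]
    if len(D)>50:
        (x,y),rr=cv2.minEnclosingCircle(D[:,:2].astype(np.float32)); print(n,'dish',len(D),round(x,4),round(y,4),round(2*rr,4))
        E=D[np.hypot(D[:,0]-.6115,D[:,1]-.0215)>.045];c=np.linalg.lstsq(np.c_[E[:,:2],np.ones(len(E))],E[:,2],rcond=None)[0];print('rim slope deg',np.degrees(c[:2]))
    if len(B)>5: print(n,'ball',cv2.minEnclosingCircle(B[:,:2].astype(np.float32)),B.mean(0))
    r=np.hypot(Q[...,0],Q[...,1]+.095)
    for a,b in ((.14,.15),(.122,.135)):
        C=P[(r<.045)&(Z>a)&(Z<b)]; print(n,'coaster',len(C),cv2.minEnclosingCircle(C[:,:2].astype(np.float32)) if len(C)>5 else '')
    Dd=P[(np.hypot(Q[...,0],Q[...,1])<.02)&(Z>.1)&(Z<.13)]
E
```

```text
time_s: 27.8
position: [0.5171, 0.0271, 0.1695]
eef_rot: [0.728, 0.686, -0.001, -0.0]
wrist_force: [-0.3, -0.7, -8.9]
opening: 0.287
grip_force: 59.4
t 27.8 pos [0.5171 0.0271 0.1695] yaw -3.37 turn 0.0004 level [-0.0007  0.0004  0.    ] slide [ 0.0004  0.0007 -0.0019] n>= 1.0 q [-0.35  0.33  0.29  1.97 -0.12  0.86 -0.05] F [-0.3 -0.7 -8.9] open 0.287 grip 59.40585494041443
scene dish 772 0.6039 0.0196 0.1328
rim slope deg [ 1.61600784 -0.06074936]
scene ball ((0.6146778464317322, 0.01990032009780407), 0.016357483342289925) [0.61699853 0.01960305 0.14157153]
scene coaster 0 
scene coaster 18 ((0.4305664598941803, 0.00974302925169468), 0.01358717866241932)
wrist dish 21303 0.6041 0.0226 0.1346
rim slope deg [2.64429739 0.65951338]
wrist ball ((0.6121968626976013, 0.02219579927623272), 0.017588021233677864) [0.60875302 0.02526631 0.14196272]
wrist coaster 3879 ((0.42257246375083923, 0.03214301913976669), 0.0207291841506958)
wrist coaster 2355 ((0.4233613610267639, 0.03220542520284653), 0.027307365089654922)
```

Coasters, handle and ball line up at about -3.0 to -3.4° against the showcase's -3.4°. The carrier is level, raised 10 cm, and the ball is centred. Handing in.

```bash
python3 -c "
from plant import bot
print(bot.close_job())"
```

```text
the job is handed in; nothing more can be done
None
```

The job is handed in at about 28 s: both coasters are stacked on the flat plate, and the arm holds the carrier level and still about 10 cm up, dish towards the showcase (within about half a degree), ball in the middle of its dish, nothing else seen to have moved.

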